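# Sort the parts taken off an amplifier board into the stock trays

## Task

Sort the five loose parts on the mat (two capacitors, two heatsinks, one transformer) into the three grey stock trays: each tray takes the kind whose sample stands in the foam strip at its back. Set every part down on the free tray floor in front of the foam, standing upright as it stands now, without dropping it, and leave the reel of solder and the flux jar where they are.

Things in the scene. Friction and masses are not known exactly. Their poses are not given: they have to be found in the camera images.
- cap_tall_center (a point): tall capacitor: dark round can, 35 mm in diameter and 50 mm high, two small metal terminals (5 to 6 mm) on top of that; stands upright on the bench; 40 to 85 g. Origin: its centre, half-way up; z up
- cap_short_center (a point): short capacitor: dark round can, 30 mm in diameter and 38 mm high, two small metal terminals (5 to 6 mm) on top of that; stands upright on the bench; 25 to 50 g. Origin: its centre, half-way up; z up
- sink_tall_center (a point): tall heatsink: bare aluminium extrusion with upright fins, 26 mm along its x (fin tip to fin tip), 40 mm along its y, 50 mm high; stands on end on the bench, turned anyhow; 35 to 70 g. Origin: its centre, half-way up; z up
- sink_short_center (a point): short heatsink: the same extrusion, 26 mm along its x, 40 mm along its y, 36 mm high; stands on end on the bench, turned anyhow; 25 to 50 g. Origin: its centre, half-way up; z up
- transformer_center (a point): small board transformer: steel laminated core, cream taped winding, black terminal base; as a block 34 mm along its x, 42 mm along its y, 40 mm high; stands on its base on the bench, turned anyhow; 105 to 210 g. Origin: its centre, half-way up; z up
- tray_caps: capacitor tray: grey, open, fixed, 110 (x) by 160 (y) by 15 mm high, 3 mm walls and floor. Its marker: a capacitor (round can, 25 mm wide, top 51 mm above the bench) at x 37, y 0 mm, fast in the black foam strip at its back. Origin: centre of the underside; z up, x to the foam side (away from the robot within 9 degrees). Free floor: x -52 to 22, y -77 to 77 mm, 3 mm above the bench. Foam: x 22 to 52 mm, top at 10 mm
- tray_sinks: heatsink tray: grey, open, fixed, 110 (x) by 160 (y) by 15 mm high, 3 mm walls and floor. Its marker: a finned heatsink (26 by 40 mm, top 46 mm above the bench) at x 37, y 0 mm, fast in the black foam strip at its back. Origin: centre of the underside; z up, x to the foam side (away from the robot within 9 degrees). Free floor: x -52 to 22, y -77 to 77 mm, 3 mm above the bench. Foam: x 22 to 52 mm, top at 10 mm
- tray_transformers: transformer tray: grey, open, fixed, 110 (x) by 160 (y) by 15 mm high, 3 mm walls and floor. Its marker: a transformer (34 by 42 mm, top 46 mm above the bench) at x 37, y 0 mm, fast in the black foam strip at its back. Origin: centre of the underside; z up, x to the foam side (away from the robot within 9 degrees). Free floor: x -52 to 22, y -77 to 77 mm, 3 mm above the bench. Foam: x 22 to 52 mm, top at 10 mm
- solder_reel: reel of solder, to be left alone: red flanges 52 mm in diameter, 44 mm high, standing on one flange among the parts. Origin: centre of its underside
- flux_jar: flux jar, to be left alone: amber glass with a black lid, 45 mm in diameter, 33 mm high, standing among the parts. Origin: centre of its underside

How it is judged:
By the outcome, as a careful person would: the job done as asked, in the order asked, and still so for the second after the job is handed in, with the robot touching nothing.
It also fails if it takes over 104 s, if anything falls off the work surface, if the arm or the gripper's body presses on something with over 40 N, if the wrist force passes 120 N, or if a joint passes its speed limit or range.

## Robot

A 6-joint arm with a two-finger parallel gripper is mounted at the origin on the work surface. World frame = base frame: x ahead of the robot, y to its left, z up, the work surface at z = 0. Lengths are in m, angles in rad, forces in N, time in s.
With the tool pointing down it reaches from about 0.275 to 0.825 m from the base axis. Payload 4.9 kg.
Tool frame: the origin (TCP) lies midway between the tips of the shut fingers; the grasp point (between the pads) lies 19 mm behind it (grip_point_offset is the distance from the TCP to the grasp point, in m); z points along the fingers, y is the line along which they close (so a half turn about z gives the same grasp; the last joint's range is limited). The gripper opens to 85 mm and grips with 20 to 120 N. Pads are 22 mm wide; open, the fingers measure 114 mm over their backs; the gripper's body (76 mm by 85 mm) begins 54 mm behind the grasp point. The pads swing forward as they close: fully open they stand 13 mm farther back than shut.
Start: joints at [-1.456, 0.326, -0.193, 1.052, 0, 1.437], TCP at [0.135, -0.533, 0.231] pointing down, gripper open.
Joint ranges: [-2.65, 2.65], [-0.97, 1.79], [-1.3, 1.35], [-1.93, 2.1], [-1.47, 1.37], [-3.14, 3.14]. Speed limits (rad/s): [2.57, 2.57, 3.14, 3.14, 3.14, 3.14].

## Interface

Orientations are given as a rotation vector (axis times angle).
In Python, from cell import * gives the robot as it stands. Calls block until the motion is done:
- movep(position, orientation): joint-space move of the TCP to a pose.
- move_l(position, velocity=0.15, rot=None, until_force=None): straight line of the TCP; rot=None keeps the orientation; velocity is the mean speed in m/s. With until_force (N) it stops when the force on the tool has changed by that much, and returns True; else False.
- set_joints(angles): joint-space move.
- let_go() and grab(newtons=None): open the fingers fully, or close them until they stop; newtons is the grip in N (None keeps the last).
- sleep(seconds).
- ik(position, orientation): joint angles nearest the present ones, or None.
- get_state(): the state.
- grab_frame(name): name is "scene" or "top"; returns a dict with "img" (480x640x3 uint8, red, green, blue), "fx", "fy", "cx", "cy" (pixels), "cam_to_world" (4x4, takes a point from camera to world coordinates). Camera axes: x right, y down, z forward; pixel columns grow to the right and rows downward; lengths in m; the calibration is good to about 2 mm. A picture is of the moment at which its call begins. There is no depth.
A pose or a line that the arm cannot do raises MotionError and nothing moves.
- sign_off(): hands the job in; it is judged then, once.
Trained networks look in the newest picture that a camera, given by its name, has taken for a name from the list of things; names that differ only in an ending like _2 or _b are one class to them, and where a whole thing is asked for, a point or a joint stands for the part that bears it (a point fixed in the world has none). Each returns a list of dicts, best first, with "score" (0 to 1); they miss things now and then, are a little off and sometimes report something else, mostly with a low value. They report only what shows in the picture. A call takes as long as a camera call.
- spot_in(camera, name): "centre" ([column, row] in pixels, amid what is visible of it).
- silhouettes(camera, name): "mask" (480x640 bool, what is visible of it) and "centre" ([column, row] in pixels, amid what is visible of it).
- tip_of(camera, name): "centre" ([column, row] in pixels: a listed point, or the origin of a listed thing).
The state is a dict: "clock": time; "q": joint angles; "joint_velocities": joint speeds; "tau": joint torques, N m; "position": TCP position; "eef_rot": TCP orientation; "contact_force": force on the tool from outside, world axes, zero at the start; "wrist_torque": the same for the moment, N m; "finger_gap": opening from 0.0 (shut) to 1.0 (fully open); "grasp_force": force on a finger pad.
Only numpy, scipy, OpenCV 4.12 (cv2) and the standard library are available. Lean on these libraries where they do the work, as an engineer would, in place of code of your own. Each camera call takes 0.05 s, during which the arm holds its last target. There are 200 camera calls.

## Working session

There is one attempt and no reset: what is moved stays moved. The work goes in short steps, each a Python script; the robot and the scene stay as the last script left them, time stands still between calls to the robot, and variables do not carry over. Pictures are saved under pics/ and viewed, at most 14 in all, crops included, and the job is handed in when it is done.

```bash
mkdir -p pics; ls; python3 - <<'E'
from cell import *
import cv2,numpy as np
for c in("scene","top"):
    f=grab_frame(c); cv2.imwrite(f"pics/{c}0.png",f["img"][:,:,::-1])
    print(c,f["fx"],f["fy"],f["cx"],f["cy"]);print(np.round(f["cam_to_world"],4).tolist())
    for n in["cap_tall_center","cap_short_center","sink_tall_center","sink_short_center","transformer_center","tray_caps","tray_sinks","tray_transformers","solder_reel","flux_jar"]:
        print(n,[(np.round(d["centre"]).tolist(),round(d["score"],2)) for d in tip_of(c,n)[:4]])
print(get_state())
E
```

```text
pics
scene 495.02078877363607 495.02078877363607 324.2745546567556 234.49874607851098
[[0.4378, 0.6203, -0.6508, 1.1159], [0.8989, -0.2879, 0.3303, -0.3111], [0.0175, -0.7296, -0.6836, 0.6574], [0.0, 0.0, 0.0, 1.0]]
cap_tall_center [([268.0, 227.0], 0.88)]
cap_short_center [([155.0, 265.0], 0.73)]
sink_tall_center [([362.0, 202.0], 0.89)]
sink_short_center [([455.0, 260.0], 0.15)]
transformer_center [([323.0, 228.0], 0.63)]
tray_caps [([251.0, 329.0], 0.84), ([411.0, 198.0], 0.59)]
tray_sinks [([453.0, 259.0], 0.81)]
tray_transformers [([359.0, 291.0], 0.9)]
solder_reel [([219.0, 270.0], 0.59)]
flux_jar [([365.0, 200.0], 0.7), ([445.0, 186.0], 0.6)]
top 495.59410169789703 495.59410169789703 324.8891829051411 243.39707640350633
[[-0.0082, -0.998, 0.063, 0.4852], [-0.9998, 0.0069, -0.02, 0.0028], [0.0195, -0.0632, -0.9978, 1.0358], [0.0, 0.0, 0.0, 1.0]]
cap_tall_center []
cap_short_center [([468.0, 290.0], 0.72)]
sink_tall_center [([265.0, 291.0], 0.83)]
sink_short_center [([264.0, 289.0], 0.73), ([221.0, 281.0], 0.51)]
transformer_center [([316.0, 269.0], 0.86), ([220.0, 197.0], 0.21)
[... 220 characters left out ...]
1.0], 0.95)]
{'clock': 1.1, 'q': array([-1.45619501e+00,  3.26187187e-01, -1.92584745e-01,  1.05202389e+00,
       -1.49468294e-05,  1.43661533e+00]), 'joint_velocities': array([ 0.00231403, -0.00095899, -0.0003902 ,  0.00285244,  0.00061603,
       -0.00045697]), 'tau': array([-2.23261964e-06, -4.43337929e+01,  2.62760907e+01,  1.10705623e-03,
       -9.59903355e-05,  2.48181102e-06]), 'position': array([ 0.13544177, -0.53307854,  0.23129362]), 'eef_rot': array([ 3.11731843e+00,  3.89779308e-01, -2.34851351e-05]), 'contact_force': array([ 0.16881306, -0.41972565,  0.29732636]), 'wrist_torque': array([0.00989556, 0.02736579, 0.00373623]), 'grasp_force': 0.0, 'finger_gap': 1.0000082360877043}
```

View pics/scene0.png

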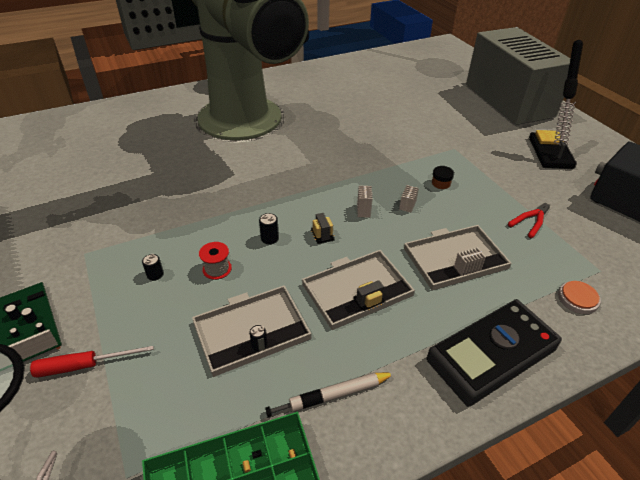

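View pics/top0.png

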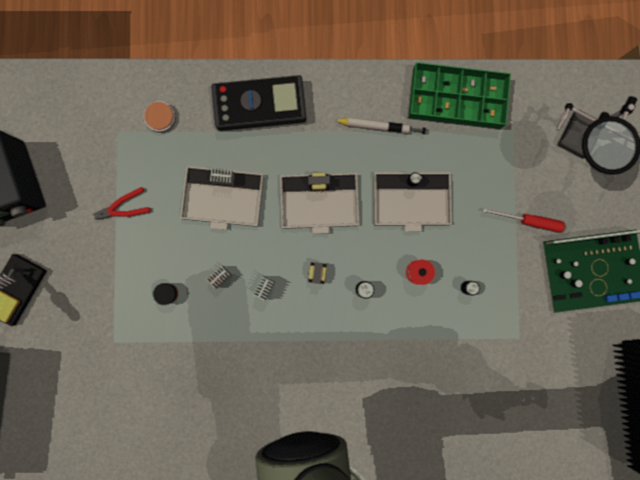

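The scene view shows the tall cap at (268,227), short cap at (152,266), transformer at (322,227), tall sink at (364,201) and short sink at (408,198). In the top view they are at (366,289), (471,288), (317,272), (263,288) and (219,277). The trays in the top view, left to right, are sinks, transformers, caps. Next I'll triangulate the parts and fit models to the masks.

```bash
cat > fit.py <<'E'
from cell import *
import cv2,numpy as np
from scipy.optimize import minimize
G={"cap_tall_center":((268,227),(366,289),(35,35,50)),"cap_short_center":((152,266),(471,288),(30,30,38)),
"transformer_center":((322,227),(317,272),(34,42,40)),"sink_tall_center":((364,201),(263,288),(26,40,50)),
"sink_short_center":((408,198),(219,277),(26,40,36)),"solder_reel":((216,260),(421,271),(52,52,44)),"flux_jar":((443,178),(165,293),(45,45,33)),
"tray_caps":((252,330),(413,200),(110,160,15)),"tray_sinks":((456,256),(222,197),(110,160,15)),"tray_transformers":((358,288),(319,202),(110,160,15))}
class Cam:
    def __init__(s,n):
        s.n=n;f=grab_frame(n);s.f=f;s.img=f["img"];T=np.array(f["cam_to_world"]);s.R,s.o=T[:3,:3],T[:3,3]
        s.K=np.array([[f["fx"],0,f["cx"]],[0,f["fy"],f["cy"]],[0,0,1]])
    def proj(s,P):
        p=(np.atleast_2d(P)-s.o)@s.R@s.K.T;return p[:,:2]/p[:,2:]
    def ray(s,uv):
        d=s.R@np.linalg.solve(s.K,[uv[0],uv[1],1]);return d/np.linalg.norm(d)
def tri(a,ua,b,ub):
    A=np.zeros((3,3));B=np.zeros(3)
    for c,u in((a,ua),(b,ub)):
        d=c.ray(u);M=np.eye(3)-np.outer(d,d);A+=M;B+=M@c.o
    return np.linalg.solve(A,B)
def verts(x,y,yaw,dim,z0=0):
    l,w,h=np.array(dim)/1000
    if dim[0]==dim[1]:
        t=np.linspace(0,2*np.pi,24);b=np.c_[l/2*np.cos(t),l/2*np.sin(t)]
    else: b=np.array([[l,w],[l,-w],[-l,-w],[-l,w]])/2
    c,s=np.cos(yaw),np.sin(yaw);b=b@np.array([[c,s],[-s,c]])+[x,y]
    return np.vstack([np.c_[b,np.full(len(b),z)] for z in(z0,z0+h)])
def hullmask(c,V):   # 4x supersampled about the picture
    m=np.zeros((1920,2560),np.uint8);h=cv2.convexHull(((c.proj(V)+.5)*4).astype(np.float32)).round().astype(np.int32)
    return cv2.fillConvexPoly(m,h,1)
def fit(ms,x0,dim,yaws):
    big=[(c,cv2.resize(m.astype(np.uint8),None,fx=4,fy=4,interpolation=cv2.INTER_NEAREST)) for c,m in ms]
    rois=[]
    for c,m in big:
        r=cv2.boundingRect(m);rois.append((slice(max(r[1]-60,0),r[1]+r[3]+60),slice(max(r[0]-60,0),r[0]+r[2]+60)))
    def cost(p):
        v=0
        for (c,m),r in zip(big,rois):
            h=hullmask(c,verts(p[0],p[1],p[2],dim))[r];mm=m[r];v+=1-(h&mm).sum()/max((h|mm).sum(),1)
        return v/len(big)
    rs=[minimize(cost,[*x0,y],method="Nelder-Mead",options=dict(maxfev=100,initial_simplex=[[x0[0],x0[1],y],[x0[0]+.006,x0[1],y],[x0[0],x0[1]+.006,y],[x0[0],x0[1],y+.25]])) for y in yaws]
    return min(rs,key=lambda r:r.fun)
def near(cam,name,g,r=14):
    alt=[name]+(["sink_tall_center"] if name=="sink_short_center" else ["cap_short_center"] if name=="cap_tall_center" else [])
    for n in alt:
        L=[d for d in silhouettes(cam,n) if np.hypot(*(np.array(d["centre"])-g))<r]
        if L: return L[0]
E
python3 - <<'E'
from fit import *
S,T=Cam("scene"),Cam("top")
out={}
vis=T.img.copy();viss=S.img.copy()
for n,(gs,gt,dim) in G.items():
    ds,dt=near("scene",n,gs,20),near("top",n,gt,20)
    us=gs if ds is None else ds["centre"];ut=gt if dt is None else dt["centre"]
    P=tri(S,us,T,ut)
    ms=[(c,d["mask"]) for c,d in((S,ds),(T,dt)) if d is not None]
    print(n,"tri",np.round(P*1000).tolist(),[int(m.sum()) for _,m in ms],[c.n for c,_ in ms],end=" ")
    yaws=[0] if dim[0]==dim[1] or "tray" in n else [-.6,0,.6,1.2,1.8]
    r=fit(ms,P[:2],dim,yaws)
    print("fit",np.round(r.x[:2]*1000,1).tolist(),"yaw",round(np.degrees(r.x[2]),1),"1-iou",round(r.fun,3))
    out[n]=r.x.tolist()
    for c,v in((S,viss),(T,vis)):
        h=cv2.convexHull((c.proj(verts(*r.x,dim))).astype(np.float32)).round().astype(int);cv2.polylines(v,[h],True,(255,0,0),1)
import json;json.dump(out,open("fit.json","w"))
A=cv2.resize(vis[150:310,140:500],None,fx=2.2,fy=2.2,interpolation=cv2.INTER_CUBIC)
B=cv2.resize(viss[155:295,130:480],(792,240),interpolation=cv2.INTER_CUBIC)
C=np.vstack([A,np.pad(cv2.resize(B,(A.shape[1],240)),((0,0),(0,0),(0,0)))])
cv2.imwrite("pics/fit.png",C[:600,:,::-1])
E
```

```text
cap_tall_center tri [460.0, -93.0, 33.0] [507, 261] ['scene', 'top'] fit [455.0, -94.3] yaw 26.3 1-iou 0.089
cap_short_center tri [454.0, -315.0, 18.0] [453, 247] ['scene', 'top'] fit [456.3, -311.4] yaw -3.5 1-iou 0.089
transformer_center tri [493.0, 2.0, 20.0] [514, 340] ['scene', 'top'] fit [489.5, 0.7] yaw 80.2 1-iou 0.144
sink_tall_center tri [459.0, 110.0, 25.0] [440, 296] ['scene', 'top'] fit [460.4, 109.1] yaw 62.2 1-iou 0.129
sink_short_center tri [483.0, 199.0, 18.0] [342, 301] ['scene', 'top'] fit [483.5, 201.1] yaw 43.0 1-iou 0.126
solder_reel tri [492.0, -211.0, 24.0] [915] ['scene'] fit [489.5, -208.6] yaw 6.7 1-iou 0.106
flux_jar tri [449.0, 312.0, 13.0] [413, 469] ['scene', 'top'] fit [449.5, 310.0] yaw 5.0 1-iou 0.101
tray_caps tri [642.0, -204.0, 7.0] [6516, 4161] ['scene', 'top'] fit [642.6, -199.3] yaw -0.3 1-iou 0.045
tray_sinks tri [650.0, 204.0, 3.0] [4330] ['top'] fit [650.2, 197.2] yaw -5.7 1-iou 0.043
tray_transformers tri [643.0, -5.0, 6.0] [5191, 4348] ['scene', 'top'] fit [640.2, -4.0] yaw 1.8 1-iou 0.053
```

View pics/fit.png

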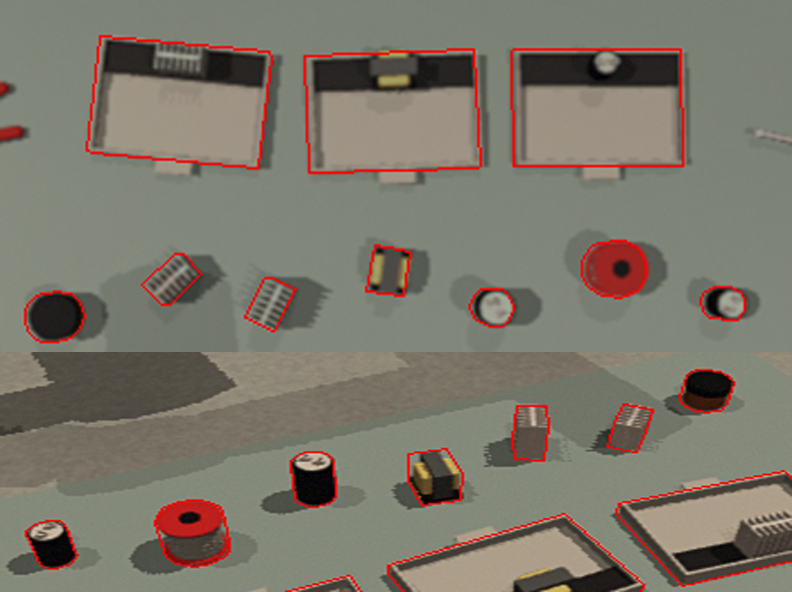

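The fitted outlines match every part and tray in both views, and the triangulated heights are plausible. I'll run the short sink first as a trial.

```bash
cat > job.py <<'E'
from cell import *
import json,numpy as np
from scipy.spatial.transform import Rotation as Ro
F=json.load(open("fit.json"))
def rot(a):
    y=np.array([np.cos(a),np.sin(a),0]);z=np.array([0,0,-1.]);return Ro.from_matrix(np.c_[np.cross(y,z),y,z]).as_rotvec()
def best(p,a):
    c=[(r,ik(p,r)) for r in(rot(a),rot(a+np.pi))];c=[k for k in c if k[1] is not None]
    return min(c,key=lambda k:abs(k[1][5]))[0]
UP=.13
def pick_place(part,zg,tray,tx,ty,N=40):
    x,y,a=F[part]
    if "cap" in part: a=np.pi/2
    r=best([x,y,UP],a);movep([x,y,UP],r);move_l([x,y,zg+.03],.3);
    hit=move_l([x,y,zg],.08,until_force=8)
    if hit: print("touch at",get_state()["position"]);raise SystemExit
    grab(N);s=get_state();print(part,"gap",round(s["finger_gap"]*85,1),"F",round(float(s["grasp_force"]),1))
    move_l([x,y,UP],.25);s=get_state();print(" lifted gap",round(s["finger_gap"]*85,1),"F",round(float(s["grasp_force"]),1))
    X,Y,A=F[tray];px=X+tx*np.cos(A)-ty*np.sin(A);py=Y+tx*np.sin(A)+ty*np.cos(A)
    r=best([px,py,UP],A+np.pi/2);movep([px,py,UP],r);move_l([px,py,zg+.010],.25)
    hit=move_l([px,py,zg],.02,until_force=3);s=get_state()
    print(" down",hit,"z-zg mm",round((s["position"][2]-zg)*1e3,1),"gap",round(s["finger_gap"]*85,1))
    let_go();move_l([px,py,UP],.25);print(" t",round(get_state()["clock"],1))
E
python3 - <<'E'
from job import *
pick_place("sink_short_center",.008,"tray_sinks",-.015,.031)
import cv2
for c in("scene","top"): cv2.imwrite(f"pics/{c}1.png",grab_frame(c)["img"][:,:,::-1])
E
```

```text
sink_short_center gap 25.0 F 40.2
 lifted gap 25.2 F 39.9
 down True z-zg mm 3.4 gap 25.2
 t 10.3
```

View pics/scene1.png

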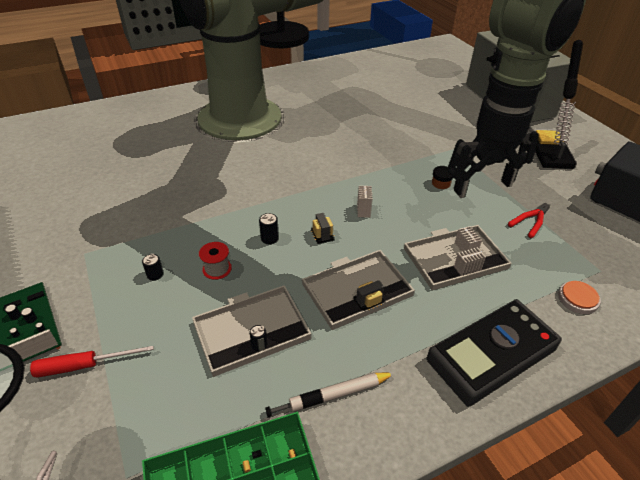

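The short sink stands upright in its tray at (468,240). Contact came 3.4 mm above the grasp height, against 3 mm expected for the tray floor. I'll continue with the rest.

```bash
python3 - <<'E'
from job import *
pick_place("sink_tall_center",.020,"tray_sinks",-.015,-.052)
pick_place("transformer_center",.006,"tray_transformers",-.018,0,60)
pick_place("cap_short_center",.008,"tray_caps",-.015,.031)
pick_place("cap_tall_center",.020,"tray_caps",-.015,-.052)
set_joints([-1.456,0.326,-0.193,1.052,0,1.437])
import cv2
for c in("scene","top"): cv2.imwrite(f"pics/{c}2.png",grab_frame(c)["img"][:,:,::-1])
a,b=[cv2.imread(f"pics/{c}2.png") for c in("scene","top")]
cv2.imwrite("pics/end.png",np.vstack([cv2.resize(a[160:380,130:530],(700,360)),cv2.resize(b[155:310,140:500],(700,240))]))
E
```

```text
sink_tall_center gap 25.2 F 39.7
 lifted gap 25.4 F 39.3
 down True z-zg mm 3.3 gap 25.6
 t 16.3
transformer_center gap 33.1 F 59.3
 lifted gap 33.1 F 59.1
 down True z-zg mm 3.6 gap 33.3
 t 22.1
cap_short_center gap 28.9 F 39.4
 lifted gap 28.7 F 39.5
 down True z-zg mm 3.5 gap 28.2
 t 28.8
cap_tall_center gap 33.2 F 39.5
 lifted gap 33.3 F 39.8
 down True z-zg mm 3.5 gap 33.7
 t 34.6
```

View pics/end.png

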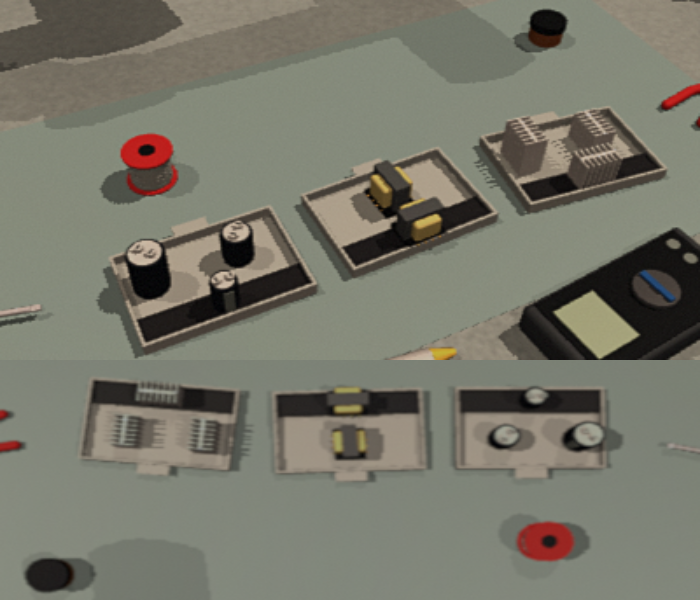

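The final picture shows all five parts upright on the free floor of their own trays. The reel and jar haven't moved.

```bash
python3 -c "
from cell import *
print(sign_off())"
```

```text
the job is handed in; nothing more can be done
None
```

All five parts are standing upright in their matching trays, the reel and flux jar were left untouched, and the job is handed in after about 36 s of the 104 s allowed; no verdict came back.

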